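# Hold a stone over the inspection light with tongs

## Robot

A 7-joint arm with a two-finger parallel gripper is mounted at the origin on the work surface. World frame = base frame: x ahead of the robot, y to its left, z up, the work surface at z = 0. Lengths are in m, angles in rad, forces in N, time in s.
With the tool pointing down it reaches from about 0.4 to 0.9 m from the base axis. Payload 5.5 kg.
Tool frame: the origin (TCP) lies on the centre line of the jaws, within the pads' length; the fingertips stand 22 mm ahead of it and the grasp point (between the pads) lies 3 mm ahead of it; z points along the fingers, y is the line along which they close (so a half turn about z gives the same grasp; the last joint's range is limited). The gripper opens to 92 mm and grips with 3 to 60 N. Pads are 19 mm wide; open, the fingers measure 130 mm over their backs; the gripper's body (75 mm by 190 mm) begins 47 mm behind the grasp point.
Start: joints at [-1.037, 0.501, -0.427, 1.55, 0.221, 1.138, -0.21], TCP at [0.174, 0.626, 0.249] pointing down, gripper open.
Joint ranges: [-2.88, 2.88], [-0.31, 2.03], [-1.54, 1.56], [0.2, 2.42], [-1.41, 4.55], [0.19, 2.02], [-2.57, 2.57]. Speed limits (rad/s): [2.57, 2.57, 3.14, 3.14, 3.14, 3.14, 3.14].

## Interface

Orientations are given as a unit quaternion [w, x, y, z].
In Python, from rig import bot, read_camera, camera_info gives the robot as it stands.
- The arm moves only by the shell command python3 -m inch 'ROWS' [FORCE]. ROWS is JSON, a list of rows, each a list of 5 numbers: the shift along the tool's x, y, z as a fraction of full scale, then the turn about the tool's z as a fraction of full scale, then the closure in counts, from 0 (fully open) to 255 (shut). In form: [[dx, dy, dz, roll, jaw], ...]. A call has exactly 5 rows; each row is the pose to reach, as a shift and turn from the pose commanded when the call began, along the tool's axes at that moment; what a row does not reach only later rows make up. Full scale, the value 1, is 100 mm for a shift and 0.5 rad for a turn. A row lasts 1/10 s, in which the tool goes at most 50 mm and 8.59 degrees, less where a joint would pass 70% of its speed; a pose out of reach is approached as far as the arm can. A call with a number of a shift or a turn outside -1 to 1 is refused whole. A call with a gripper value outside its range is refused whole. The fingers move at their own pace and stop on an object; FORCE is the grip in N (left out, the last holds). Time passes only in rows, so rows that repeat a pose let the fingers close, or fill a call up. It gives the time, the measured TCP pose, the force, the opening and the grip force at its end, in the units of the state.
- bot.state(): the state, without advancing time (a new reading comes with each control period).
- read_camera(name): name is "side" or "top"; returns (picture, depth): 480x640x3 uint8, red, green, blue; 480x640 float32, m along the optical axis (not along the pixel's ray), 0 where there is no reading.
- camera_info(name): a dict with "mtx" (3x3 intrinsics, pixels), "world_to_cam" (4x4, takes a point from world to camera coordinates). Camera axes: x right, y down, z forward; pixel columns grow to the right and rows downward; lengths in m; the calibration is good to about 2 mm. A picture is of the moment at which its call begins. camera_info takes no time and is no camera call.
- bot.finish_job(): hands the job in; it is judged then, once.
The state is a dict: "t": time; "joint_pos": joint angles; "qd": joint speeds; "joint_efforts": joint torques, N m; "ee_pos": TCP position; "orientation": TCP orientation; "force": force on the tool from outside, world axes, zero at the start; "torque": the same for the moment, N m; "gripper_width": finger opening in m; "grip_force": force on a finger pad.
Only numpy, scipy, OpenCV 4.12 (cv2) and the standard library are available. Lean on these libraries where they do the work, as an engineer would, in place of code of your own. Each camera call takes 0.05 s, during which the arm holds its last target. There are 200 camera calls.

## Task

Take the spring tongs out of their wooden block, close them on the upright barrel-shaped stone in the shallow dish, and hold it up with the tongs centred over the round inspection light, about 8 cm above its glass. Never touch the stone with the gripper itself, and leave the low domed stone, the bangle and the jar where they are. The program finishes while still holding: keep the tongs closed on the stone, still in the air, and put nothing down.

Things in the scene. Friction and masses are not known exactly. Their poses are not given: they have to be found in the camera images.
- tongs_grip (a point): Point midway between the tongs' two black outer grip pads (each 20 mm wide along x, 24 mm tall), 40 mm below the hinge pin at the top. z up along the tongs, y the line along which the arms close (a half turn about z is the same). The tongs end 45 mm above it; the jaw centre is 79 mm and the jaw bottoms 90 mm below it. Free width over the grip pads: 42 mm, 43 mm at their lower edges.
- tongs: Steel spring tongs, both arms, 135 mm tall, 75 g, standing loose, jaws down, in the block's pocket. Origin midway between the jaw bottoms, 90 mm below point tongs_grip, same axes. Left free they stand open, 50 mm between the jaws (rubber paddles 20 mm wide, 22 mm tall, 4 mm thick). Held at a grip width of 39 to 40 mm they sit firmly (spring about 5 N), the jaws still about 40 mm apart.
- tongs_arm: The hinged arm of the tongs (-y side); the other is fixed to body tongs. Origin on the hinge pin at the top, 130 mm above the jaw bottoms. The jaw gap shrinks about 3 times as much as the grip width: on the 26 mm stone the grip width is about 33 mm. The spring takes about 13 N there; a squeeze of 30 to 60 N clamps the stone with some 5 to 12 N.
- block: Fixed wooden block 37 x 78 x 50 mm (x, y, z), origin under its centre on the table, pocket 23 x 64 mm open at the top with its floor 7 mm above the table. The tongs stand in it, their y along the block's y.
- stone: The same barrel stone as a whole; origin under its centre, 13 mm below point stone_center.
- stone_center (a point): Green stone barrel (upright cylinder) 26 mm in diameter, 26 mm tall, about 36 g, loose, standing on the floor of the dish. Point at its centre, half-way up; z along its axis.
- dish: Fixed round pale glazed dish, 220 mm across at the rim, 18 mm high, flat inner floor about 90 mm in radius and 6 mm above the table. Origin under its centre on the table.
- light_top (a point): Fixed round black inspection light, 90 mm across, 20 mm high, with a pale glass top. Point at the centre of its top.
- cabochon: Low domed green stone, 30 mm across, 10 mm high, loose, lying in the dish at least 60 mm (centre to centre) from the barrel stone. Origin under its centre. Not to be moved.
- bangle: Green stone ring lying flat on the table, 74 mm outside, 56 mm inside, 12 mm high, loose. Origin under its centre. Not to be moved.
- jar: Small amber jar with a white cap, 48 mm across, 60 mm high, loose. Origin under its centre. Not to be moved.

How it is judged:
By the outcome, as a careful person would: the job done as asked, in the order asked, and still so for the second after the job is handed in, while the arm keeps its last pose, push and grip.
It also fails if it takes over 46 s, if anything falls off the work surface, if the arm or the gripper's body presses on something with over 40 N, if the wrist force passes 120 N, or if a joint passes its speed limit or range.

## Working session

There is one attempt and no reset: what is moved stays moved. The work goes in short steps, Python scripts to look and compute and a shell command to move; the robot and the scene stay as the last step left them, time stands still between calls to the robot, and variables do not carry over. Pictures are saved under pics/ and viewed, at most 10 in all, crops included, and the job is handed in when it is done.

```bash
mkdir -p pics; ls
python3 - <<'E'
from rig import bot, read_camera, camera_info
import cv2,numpy as np
s=bot.state();print({k:np.round(v,3).tolist() for k,v in s.items()})
for n in("top","side"):
    p,d=read_camera(n);cv2.imwrite(f"pics/{n}0.png",p[:,:,::-1]);np.save(f"pics/{n}0.npy",d)
    i=camera_info(n);print(n,np.round(i["mtx"],1).tolist(),np.round(i["world_to_cam"],3).tolist())
E
```

```text
pics
{'t': 0.0, 'joint_pos': [-1.037, 0.502, -0.427, 1.551, 0.221, 1.138, -0.21], 'qd': [0.002, -0.001, -0.0, 0.0, 0.001, 0.001, -0.001], 'joint_efforts': [0.0, -56.659, -5.816, -27.911, -0.069, 0.031, 0.0], 'ee_pos': [0.174, 0.626, 0.248], 'orientation': [-0.0, 0.135, 0.991, -0.001], 'force': [-0.444, -0.598, -0.326], 'torque': [0.018, 0.045, 0.022], 'grip_force': 0.0, 'gripper_width': 0.092}
top [[516.3, 0.0, 320.8], [0.0, 516.3, 235.8], [0.0, 0.0, 1.0]] [[-0.001, -1.0, 0.031, -0.023], [-0.997, -0.001, -0.078, 0.652], [0.078, -0.031, -0.996, 1.113], [0.0, 0.0, 0.0, 1.0]]
side [[471.9, 0.0, 317.1], [0.0, 471.9, 244.8], [0.0, 0.0, 1.0]] [[-0.852, -0.524, -0.011, 0.528], [-0.397, 0.659, -0.639, 0.315], [0.342, -0.54, -0.769, 0.695], [0.0, 0.0, 0.0, 1.0]]
```

View pics/top0.png

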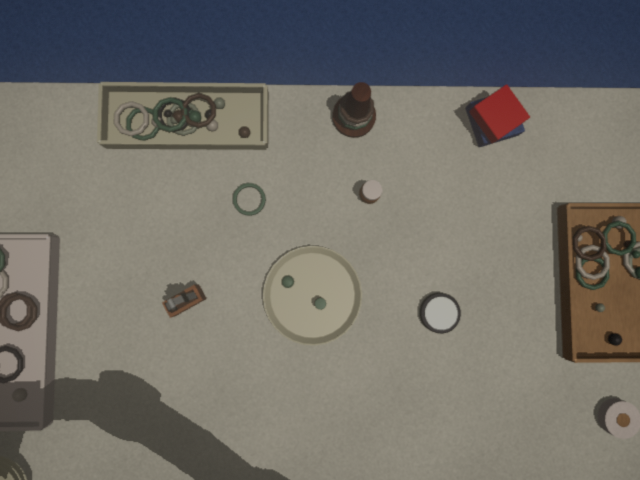

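View pics/side0.png

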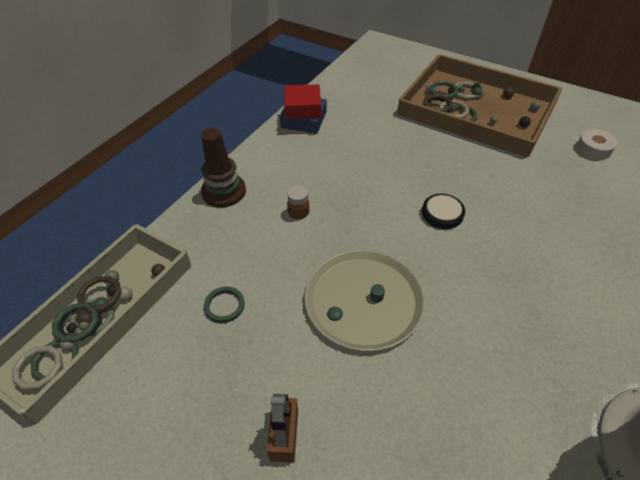

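The top view shows the block with the tongs at about (184,299), the dish at (311,294), the barrel at (319,302), the cabochon at (288,281), the light at (440,313), the bangle at (249,199) and the jar at (371,191). The side view shows the tongs upright in the block at (282,425), the barrel at (377,293) and the light at (443,210).

```bash
cat > h.py <<'E'
import numpy as np, cv2
from rig import camera_info
def cam(n):
    i=camera_info(n); return np.array(i["mtx"]),np.array(i["world_to_cam"])
def ray(n,uv):
    K,T=cam(n); uv=np.atleast_2d(np.float64(uv))
    d=np.c_[uv,np.ones(len(uv))]@np.linalg.inv(K).T@T[:3,:3]
    return -T[:3,:3].T@T[:3,3],d
def plane(n,uv,z):
    o,d=ray(n,uv); return o+d*((z-o[2])/d[:,2:])
def cloud(n,D):
    v,u=np.mgrid[:480,:640]; o,d=ray(n,np.c_[u.ravel(),v.ravel()])
    return (o+d*D.reshape(-1,1)).reshape(480,640,3)
def tri(a,b):
    (o1,d1),(o2,d2)=ray("top",a),ray("side",b); d1,d2=d1[0],d2[0]
    s=np.linalg.lstsq(np.c_[d1,-d2],o2-o1,rcond=None)[0]
    p,q=o1+s[0]*d1,o2+s[1]*d2; return (p+q)/2,np.linalg.norm(p-q)
def blob(m,box):
    x0,y0,x1,y1=box; k=np.zeros(m.shape,np.uint8); k[y0:y1,x0:x1]=m[y0:y1,x0:x1]
    c=max(cv2.findContours(k,cv2.RETR_EXTERNAL,cv2.CHAIN_APPROX_NONE)[0],key=cv2.contourArea); return c[:,0,:]
E
python3 - <<'E'
from h import *
np.set_printoptions(precision=4,suppress=True)
I={n:cv2.imread(f"pics/{n}0.png") for n in("top","side")};D={n:np.load(f"pics/{n}0.npy") for n in I}
def green(n):
    b,g,r=[I[n][:,:,k].astype(int) for k in range(3)]; return ((g-r)>12).astype(np.uint8)
def cen(c): return np.array(cv2.minEnclosingCircle(c)[0])
for nm,a,b in(("stone",(305,290,335,320),(362,278,392,308)),("cab",(275,268,302,295),(322,302,348,326))):
    ca,cb=blob(green("top"),a),blob(green("side"),b)
    print(nm,ca.min(0),ca.max(0),cb.min(0),cb.max(0),tri(cen(ca),cen(cb)))
    P=cloud("top",D["top"])[a[1]:a[3],a[0]:a[2]][green("top")[a[1]:a[3],a[0]:a[2]]>0]
    t=P[P[:,2]>np.percentile(P[:,2],95)-.004]; print("  depth top",np.median(t,0),len(t),len(P))
# light
for n,box,z in(("top",(410,285,470,340),.02),("side",(415,185,475,235),.02)):
    m=(I[n].max(2)>165).astype(np.uint8); c=blob(m,box); e=cv2.fitEllipse(c); print("light",n,e,plane(n,e[0],z))
# dish
P=cloud("top",D["top"])
r=P[235:355,250:375].reshape(-1,3); r=r[(r[:,2]>.0145)&(r[:,2]<.03)]; print("dish rim",r[:,:2].min(0),r[:,:2].max(0))
# block/tongs depth
for n,box in(("top",(155,270,215,325)),("side",(255,385,310,470))):
    Q=cloud(n,D[n])[box[1]:box[3],box[0]:box[2]].reshape(-1,3)
    b=Q[(Q[:,2]>.042)&(Q[:,2]<.058)]; t=Q[Q[:,2]>.075]
    print(n,"block",len(b),cv2.minAreaRect(np.float32(b[:,:2]*1000)),"tongs",len(t),t[:,2].max(),cv2.minAreaRect(np.float32(t[:,:2]*1000)))
    up=Q[Q[:,2]>.118]; print("  top part",up.mean(0),len(up))
# color block
b_,g_,r_=[I["top"][:,:,k].astype(int) for k in range(3)]
c=blob(((r_-b_)>35).astype(np.uint8),(155,270,215,325)); print("block col",cv2.minAreaRect(np.float32(plane("top",c,.05)[:,:2]*1000)))
a=cv2.resize(I["top"][265:330,150:220],None,fx=8,fy=8,interpolation=2); s=cv2.resize(I["side"][385:470,245:315],None,fx=6,fy=6,interpolation=2)
o=np.zeros((520,560+420-180,3),np.uint8); o[:a.shape[0],:430]=a[:,60:490]; o[:510,430:800]=s[:,:370]; cv2.imwrite("pics/crop1.png",o)
E
```

```text
Traceback (most recent call last):
  File "h.py", line 20, in blob
    c=max(cv2.findContours(k,cv2.RETR_EXTERNAL,cv2.CHAIN_APPROX_NONE)[0],key=cv2.contourArea); return c[:,0,:]
ValueError: max() iterable argument is empty
```

```bash
cat > m.py <<'E'
from h import *
np.set_printoptions(precision=4,suppress=True)
I={n:cv2.imread(f"pics/{n}0.png") for n in("top","side")};D={n:np.load(f"pics/{n}0.npy") for n in I}
print(I["top"][302,319],I["top"][281,288],I["side"][293,377],I["top"][310,311],I["side"][313,335],I["top"][300,202])
def green(n):
    b,g,r=[I[n][:,:,k].astype(int) for k in range(3)]; return ((g-r)>4).astype(np.uint8)
def cen(c): return np.array(cv2.minEnclosingCircle(c)[0])
for nm,a,b in(("stone",(305,290,335,320),(362,278,392,308)),("cab",(275,268,302,295),(322,302,348,326))):
    ca,cb=blob(green("top"),a),blob(green("side"),b)
    print(nm,ca.min(0),ca.max(0),cb.min(0),cb.max(0),tri(cen(ca),cen(cb)))
    P=cloud("top",D["top"])[a[1]:a[3],a[0]:a[2]][green("top")[a[1]:a[3],a[0]:a[2]]>0]
    t=P[P[:,2]>np.percentile(P[:,2],95)-.004]; print("  depth top",np.median(t,0),len(t),len(P))
for n,box,z in(("top",(410,285,470,340),.02),("side",(415,185,475,235),.02)):
    m=(I[n].max(2)>165).astype(np.uint8); c=blob(m,box); e=cv2.fitEllipse(c); print("light",n,e,plane(n,e[0],z))
P=cloud("top",D["top"])
r=P[235:355,250:375].reshape(-1,3); r=r[(r[:,2]>.0145)&(r[:,2]<.03)]; print("dish rim",r[:,:2].min(0),r[:,:2].max(0))
for n,box in(("top",(155,270,215,325)),("side",(255,385,310,470))):
    Q=cloud(n,D[n])[box[1]:box[3],box[0]:box[2]].reshape(-1,3)
    b=Q[(Q[:,2]>.042)&(Q[:,2]<.058)]; t=Q[Q[:,2]>.075]
    print(n,"block",len(b),cv2.minAreaRect(np.float32(b[:,:2]*1000)),"tongs",len(t),t[:,2].max(),cv2.minAreaRect(np.float32(t[:,:2]*1000)))
    up=Q[Q[:,2]>.118]; print("  top part",up.mean(0),len(up))
b_,g_,r_=[I["top"][:,:,k].astype(int) for k in range(3)]
c=blob(((r_-b_)>35).astype(np.uint8),(155,270,215,325)); print("block col",cv2.minAreaRect(np.float32(plane("top",c,.05)[:,:2]*1000)))
E
python3 - <<'E'
import cv2,numpy as np
I={n:cv2.imread(f"pics/{n}0.png") for n in("top","side")}
a=cv2.resize(I["top"][270:325,157:210],None,fx=8,fy=8,interpolation=2); s=cv2.resize(I["side"][385:470,250:310],None,fx=6,fy=6,interpolation=2)
o=np.zeros((510,784,3),np.uint8); o[:440,:424]=a; o[:,424:]=s; cv2.imwrite("pics/crop1.png",o)
E
python3 m.py
```

```text
[ 85 102  91] [ 84 101  89] [62 79 62] [134 154 160] [67 84 69] [58 72 87]
stone [315 298] [325 308] [371 284] [384 301] (array([ 0.5048, -0.021 ,  0.0209]), np.float64(0.0007632013256525304))
  depth top [ 0.5051 -0.0186  0.0335] 53 95
cab [282 276] [293 287] [328 307] [342 320] (array([0.5516, 0.0507, 0.0104]), np.float64(3.4395880115367276e-05))
  depth top [0.5526 0.0514 0.0168] 44 98
light top ((440.9160461425781, 313.01898193359375), (29.47046661376953, 30.016647338867188), 151.47244262695312) [[ 0.4817 -0.2881  0.02  ]]
light side ((443.93341064453125, 207.20166015625), (20.92977523803711, 31.98969841003418), 102.20863342285156) [[ 0.482 -0.289  0.02 ]]
dish rim [ 0.4153 -0.1121] [0.63   0.1042]
top block 320 ((511.9856872558594, 273.5674743652344), (37.277740478515625, 78.5093994140625), 29.22275161743164) tongs 219 1.160438114044404 ((541.7747192382812, 154.95803833007812), (29.004552841186523, 287.1573486328125), 14.293743133544922)
  top part [0.5179 0.2484 0.2204] 129
side block 675 ((511.655517578125, 271.9168701171875), (37.31720733642578, 79.10031127929688), 29.09285545349121) tongs 540 0.7414864808340333 ((436.5617370605469, 355.3631591796875), (28.371524810791016, 265.4108581542969), 42.04460525512695)
  top part [0.4946 0.2903 0.1845] 283
block col ((511.586669921875, 272.418212890625), (37.39964294433594, 78.50776672363281), 29.167688369750977)
```

View pics/crop1.png

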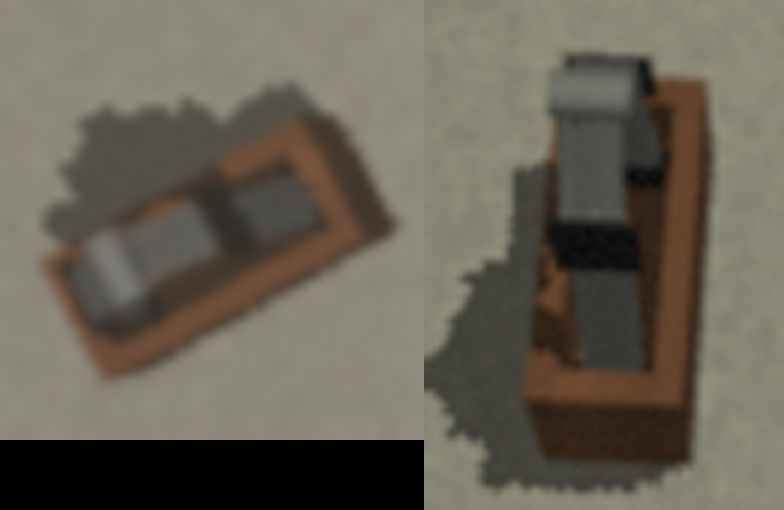

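The crop shows the tongs' hinge at (110,270) on the left, with the black pads near (225,220) and (600,245). They stand upright along the block's long axis. The block measures 37.3 x 78.5 mm, which agrees with the given size. Its yaw is 29.2°. Next I refine the tongs and stone and work out the first shift.

```bash
cat >> h.py <<'E'
from scipy.spatial.transform import Rotation as Ro
def go(target,yaw_y=None):
    """TCP world target -> tool-axis shift (units of 100 mm), roll (units of .5 rad)"""
    from rig import bot
    s=bot.state(); w,x,y,z=s["orientation"]; R=Ro.from_quat([x,y,z,w]).as_matrix()
    d=R.T@(np.array(target)-s["ee_pos"])*10
    cur=np.degrees(np.arctan2(R[1,1],R[0,1])); r=None
    if yaw_y is not None: r=-np.radians((yaw_y-cur+90)%180-90)/.5
    print("t",round(s["t"],2),"tcp",np.round(s["ee_pos"],4),"tooly",round(cur,2),"tilt z",np.round(R[:,2],4),"shift",np.round(d,4),"roll",r,"w",s["gripper_width"],"gf",s["grip_force"],"F",np.round(s["force"],1))
E
python3 - <<'E'
from h import *
np.set_printoptions(precision=4,suppress=True)
a=np.radians(29.2);ex=np.array([np.cos(a),np.sin(a)]);ey=np.array([-ex[1],ex[0]]);c=np.array([.5117,.2727])
for n in("top","side"):
    Q=cloud(n,np.load(f"pics/{n}0.npy")).reshape(-1,3); d=Q[:,:2]-c
    Q=Q[(abs(d@ex)<.035)&(abs(d@ey)<.05)]
    for lo,hi in((.05,.08),(.08,.112),(.112,.13),(.13,.15)):
        t=Q[(Q[:,2]>lo)&(Q[:,2]<hi)];d=t[:,:2]-c
        print(n,lo,len(t),"x",np.percentile(d@ex,[3,50,97])*1e3,"y",np.percentile(d@ey,[3,50,97])*1e3,"zmax",t[:,2].max())
    Q=cloud(n,np.load(f"pics/{n}0.npy")).reshape(-1,3)
    s=Q[(np.hypot(Q[:,0]-.505,Q[:,1]+.02)<.022)&(Q[:,2]>.028)&(Q[:,2]<.045)]; print("stone",len(s),s.mean(0),(s.min(0)+s.max(0))/2,np.ptp(s,0))
go([.5117,.2727,.2],119.2)
E
```

```text
top 0.05 188 x [-17.276   -0.5268  18.5591] y [-37.3395 -17.0689  38.4223] zmax 0.07896383673060492
top 0.08 65 x [-9.0078 -0.7695 10.0514] y [-20.6365 -18.9994  20.5282] zmax 0.11177866592924701
top 0.112 70 x [-6.0999  0.085   7.3883] y [-16.3893 -10.3293  17.0792] zmax 0.12998149883170496
top 0.13 72 x [-7.3317  0.8986  8.4671] y [-7.3065 -1.7646  6.7313] zmax 0.14405544979240137
stone 105 [ 0.5049 -0.0202  0.0322] [ 0.505  -0.0198  0.0329] [0.0219 0.024  0.0098]
side 0.05 499 x [-18.5153  -3.7918  17.317 ] y [-34.9137  20.1254  37.7469] zmax 0.0795586651277368
side 0.08 184 x [-10.1869  -2.1855   8.8223] y [-19.8757  19.1829  20.4635] zmax 0.11199822342984922
side 0.112 154 x [-7.3674 -1.0655  5.647 ] y [-14.8201  11.3887  16.9387] zmax 0.1297491905464071
side 0.13 156 x [-9.1027 -0.1749  7.7758] y [-4.3785  2.4615  7.3044] zmax 0.14424197911075276
stone 139 [ 0.5036 -0.0205  0.0326] [ 0.5037 -0.0225  0.0323] [0.0241 0.0263 0.0083]
t 0.1 tcp [0.1738 0.6257 0.2478] tooly 74.48 tilt z [-0.0005 -0.0017 -1.    ] shift [-4.2007 -2.4969  0.4821] roll -1.5608496827181526 w 0.09207982497716591 gf 0.0 F [-0.6 -0.1  0. ]
```

```bash
python3 -m inch '[[-0.1,-0.06,0,0,0],[-0.3,-0.18,0,0,0],[-0.55,-0.33,0,0,0],[-0.8,-0.48,0,0,0],[-1,-0.6,0,0,0]]' 
python3 -m inch '[[-0.2,-0.12,0,0,0],[-0.4,-0.24,0,0,0],[-0.6,-0.36,0,0,0],[-0.8,-0.48,0,0,0],[-1,-0.6,0,0,0]]'
python3 -m inch '[[-0.2,-0.12,0,0,0],[-0.4,-0.24,0,0,0],[-0.6,-0.36,0,0,0],[-0.8,-0.48,0,0,0],[-1,-0.6,0,0,0]]'
python3 -m inch '[[-0.2,-0.12,0,0,0],[-0.4,-0.24,0,-0.1,0],[-0.6,-0.36,0,-0.3,0],[-0.8,-0.48,0,-0.5,0],[-1,-0.6,0,-0.7,0]]'
python3 -c "
from h import *
go([.5117,.2727,.2],119.2)"
```

```text
t: 0.6
ee_pos: [0.2563, 0.5394, 0.2484]
orientation: [0.0, 0.136, 0.991, -0.001]
force: [1.1, 0.2, 0.3]
gripper_width: 0.0919
grip_force: 0.0
t: 1.1
ee_pos: [0.3355, 0.4554, 0.2486]
orientation: [0.0, 0.135, 0.991, -0.0]
force: [0.4, 0.0, -0.2]
gripper_width: 0.0925
grip_force: 0.0
t: 1.6
ee_pos: [0.4156, 0.3707, 0.2486]
orientation: [-0.0, 0.135, 0.991, -0.0]
force: [0.6, 0.3, -0.7]
gripper_width: 0.0916
grip_force: 0.0
t: 2.1
ee_pos: [0.4957, 0.2862, 0.2485]
orientation: [-0.0, -0.041, 0.999, -0.0]
force: [-0.2, -0.1, -0.9]
gripper_width: 0.0919
grip_force: 0.0
t 2.1 tcp [0.4957 0.2862 0.2485] tooly 94.74 tilt z [-3.e-04 -6.e-04 -1.e+00] shift [-0.1489 -0.1474  0.4855] roll -0.8539534803568029 w 0.0919287504435117 gf 0.0 F [-0.2 -0.1 -0.9]
```

```bash
python3 -m inch '[[-0.05,-0.05,0.1,-0.2,0],[-0.1,-0.1,0.25,-0.45,0],[-0.14,-0.14,0.4,-0.7,0],[-0.14,-0.14,0.48,-0.85,0],[-0.14,-0.14,0.48,-0.85,0]]' >/dev/null
python3 -c "
from h import *
go([.5117,.2727,.103],119.2)"
```

```text
t 2.6 tcp [0.5094 0.2733 0.1991] tooly 118.85 tilt z [-0.003  -0.0017 -1.    ] shift [-0.0203 -0.016   0.9606] roll -0.012346698504641977 w 0.09213382118042729 gf 0.0 F [-0.7 -0.6  0.8]
```

```bash
python3 -m inch '[[-0.02,-0.015,0.15,-0.012,0],[-0.02,-0.015,0.35,-0.012,0],[-0.02,-0.015,0.5,-0.012,0],[-0.02,-0.015,0.6,-0.012,0],[-0.02,-0.015,0.6,-0.012,0]]' >/dev/null
python3 - <<'E'
from h import *
from rig import read_camera
go([.5117,.2727,.103],119.2)
p,d=read_camera("side");cv2.imwrite("pics/side1.png",p[:,:,::-1])
cv2.imwrite("pics/c2.png",cv2.resize(p[300:480,170:400,::-1],None,fx=3,fy=3))
go([.5117,.2727,.103],119.2)
E
```

```text
t 3.1 tcp [0.5115 0.2743 0.139 ] tooly 119.22 tilt z [-0.0028 -0.0014 -1.    ] shift [ 0.0054 -0.0152  0.3596] roll 0.0008413020681045716 w 0.09172717671967437 gf 0.0 F [-0.9  0.3  0.7]
t 3.15 tcp [0.5121 0.2748 0.14  ] tooly 119.23 tilt z [-1.3e-03 -5.0e-04 -1.0e+00] shift [ 0.0138 -0.0166  0.3704] roll 0.0012166186372664005 w 0.0914927591294026 gf 0.0 F [-0.3 -0.3  0. ]
```

View pics/c2.png

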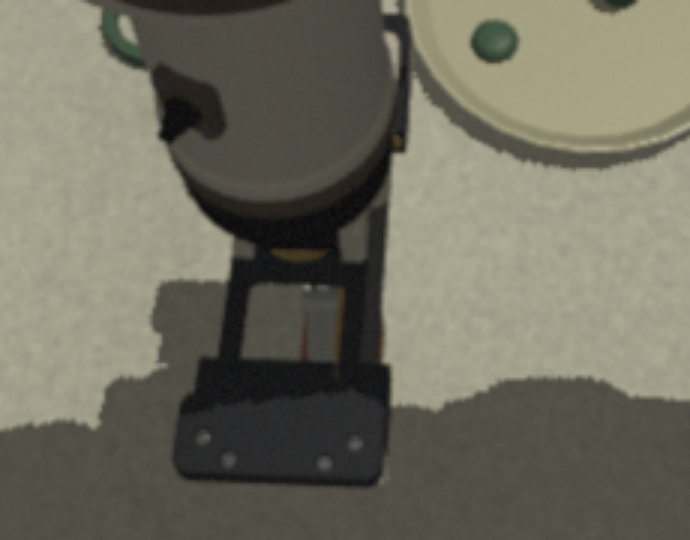

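The tongs' top shows at (320,300), between the fingers and framed cleanly. I'll descend.

```bash
python3 -m inch '[[0.01,-0.016,0.1,0,0],[0.01,-0.016,0.2,0,0],[0.01,-0.016,0.3,0,0],[0.01,-0.016,0.37,0,0],[0.01,-0.016,0.37,0,0]]' >/dev/null
python3 -c "
from h import *
go([.5117,.2727,.103],119.2)"
python3 -m inch '[[0,0,0,0,60],[0,0,0,0,110],[0,0,0,0,130],[0,0,0,0,138],[0,0,0,0,142]]' 30
python3 -m inch '[[0,0,0,0,146],[0,0,0,0,146],[0,0,0,0,146],[0,0,0,0,146],[0,0,0,0,146]]' 30
python3 -c "
from h import *
go([.5117,.2727,.103],119.2)"
```

```text
t 3.65 tcp [0.5116 0.2724 0.1022] tooly 119.24 tilt z [-0.0023 -0.0011 -1.    ] shift [-0.002   0.0018 -0.0079] roll 0.0012270633658134115 w 0.0918914247807679 gf 0.0 F [-0.7 -0.5  0.1]
t: 4.15
ee_pos: [0.5127, 0.2731, 0.104]
orientation: [0.0, -0.252, 0.968, 0.0]
force: [0.1, 0.2, 0.3]
gripper_width: 0.0566
grip_force: 0.0
t: 4.65
ee_pos: [0.5128, 0.2728, 0.1038]
orientation: [0.0, -0.252, 0.968, -0.0]
force: [-0.2, -1.1, 0.8]
gripper_width: 0.0394
grip_force: 6.3
t 4.65 tcp [0.5128 0.2728 0.1038] tooly 119.22 tilt z [ 3.e-04 -1.e-04 -1.e+00] shift [0.0099 0.004  0.0082] roll 0.0008195819757569913 w 0.03935759343713155 gf 6.305279955267906 F [-0.2 -1.1  0.8]
```

```bash
python3 -m inch '[[0,0,-0.03,0,146],[0,0,-0.08,0,146],[0,0,-0.16,0,146],[0,0,-0.26,0,146],[0,0,-0.38,0,146]]' 
python3 -m inch '[[0,0,-0.15,0,146],[0,0,-0.3,0,146],[0,0,-0.42,0,146],[0,0,-0.5,0,146],[0,0,-0.5,0,146]]'
python3 - <<'E'
from h import *
from rig import read_camera
for n in("top","side"):
    p,d=read_camera(n);cv2.imwrite(f"pics/{n}2.png",p[:,:,::-1]);np.save(f"pics/{n}2.npy",d)
# TCP over stone: jaw centre .021 -> grip .100 -> TCP .1068 ; hover +.08
go([.5045,-.0205,.19])
p=cv2.imread("pics/side2.png");cv2.imwrite("pics/c3.png",cv2.resize(p[290:480,180:400],None,fx=3,fy=3))
E
```

```text
t: 5.15
ee_pos: [0.5124, 0.2731, 0.1426]
orientation: [-0.0, -0.252, 0.968, 0.0]
force: [0.4, -0.4, -1.0]
gripper_width: 0.0392
grip_force: 4.8
t: 5.65
ee_pos: [0.5133, 0.2734, 0.1934]
orientation: [0.001, -0.252, 0.968, 0.0]
force: [0.8, -0.4, -0.5]
gripper_width: 0.0393
grip_force: 4.8
t 5.75 tcp [0.5124 0.2728 0.1916] tooly 119.23 tilt z [-1.e-04 -2.e-04 -1.e+00] shift [ 1.5013 -2.5211  0.0166] roll None w 0.039206057288955626 gf 4.8331329971551895 F [-0.1  0.1 -1.9]
```

View pics/c3.png

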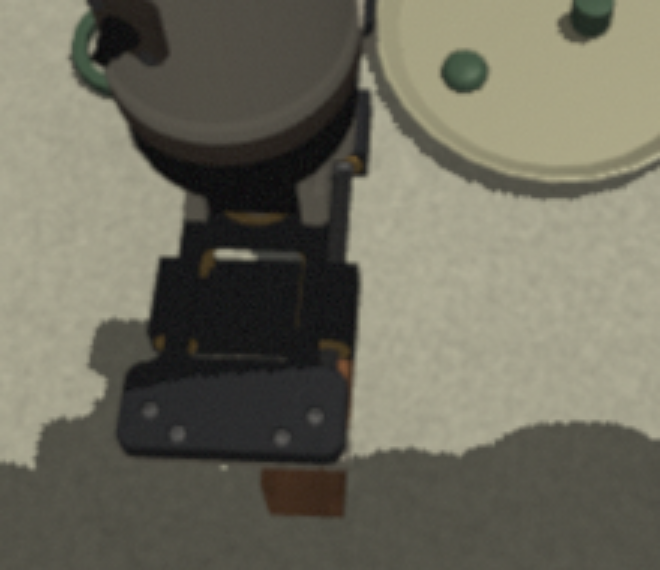

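The block's pocket is empty and the gripper holds the tongs, with the width steady at 39 mm and the grip force at 4.8 N. The dish stones at (592,15) and (465,70) are undisturbed. I'll carry the tongs to hover over the stone.

```bash
python3 -m inch '[[0.05,-0.08,0,0,146],[0.15,-0.25,0,0,146],[0.27,-0.45,0,0,146],[0.38,-0.64,0,0,146],[0.5,-0.84,0,0,146]]' >/dev/null
python3 -m inch '[[0.1,-0.17,0,0,146],[0.2,-0.34,0,0,146],[0.3,-0.5,0,0,146],[0.4,-0.67,0,0,146],[0.5,-0.84,0,0,146]]' >/dev/null
python3 -m inch '[[0.1,-0.17,0,0,146],[0.2,-0.34,0,0,146],[0.3,-0.5,0,0,146],[0.4,-0.67,0,0,146],[0.45,-0.76,0,0,146]]' >/dev/null
python3 -m inch '[[0.02,-0.04,0,0,146],[0.04,-0.07,0,0,146],[0.04,-0.07,0,0,146],[0.04,-0.07,0,0,146],[0.04,-0.07,0,0,146]]'
python3 - <<'E'
from h import *
from rig import read_camera
for n in("side",):
    p,d=read_camera(n);cv2.imwrite(f"pics/{n}3.png",p[:,:,::-1]);np.save(f"pics/{n}3.npy",d)
go([.5045,-.0205,.1068])
p=cv2.imread("pics/side3.png");cv2.imwrite("pics/c4.png",cv2.resize(p[150:350,270:490],None,fx=3,fy=3))
E
```

```text
t: 7.75
ee_pos: [0.5051, -0.0179, 0.1917]
orientation: [0.0, -0.253, 0.967, 0.0]
force: [0.3, -0.0, -0.1]
gripper_width: 0.0394
grip_force: 4.8
t 7.8 tcp [ 0.5051 -0.0181  0.1917] tooly 119.3 tilt z [ 1.e-04  2.e-04 -1.e+00] shift [ 0.0177 -0.0184  0.8494] roll None w 0.039569788048182654 gf 4.833015650510788 F [-0.2 -0.2 -0.7]
```

View pics/c4.png

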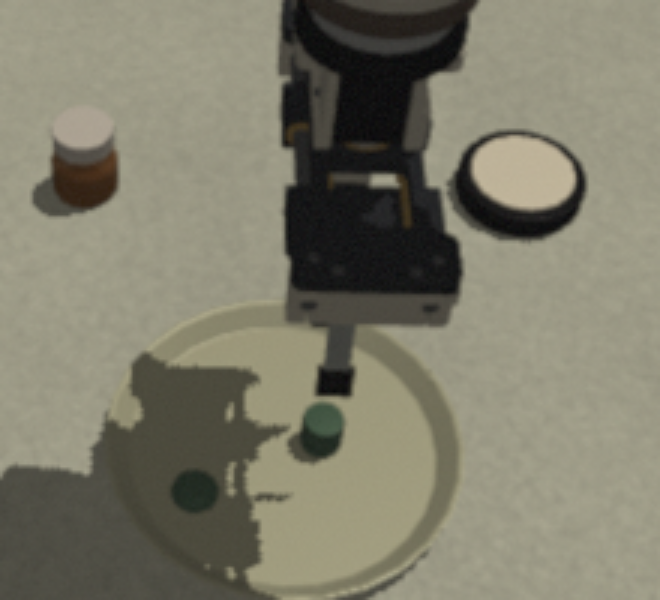

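The near black jaw paddle is at crop (335,382), just above the stone at (322,430), and the shaft is upright. I'll check the paddle's position with depth.

Run:
```python
from h import *
np.set_printoptions(precision=4,suppress=True)
I=cv2.imread("pics/side3.png");Q=cloud("side",np.load("pics/side3.npy"))
m=np.zeros((480,640),bool);m[271:284,372:390]=I[271:284,372:390].max(2)<45
P=Q[m];a=np.radians(29.25);ex=np.array([np.cos(a),np.sin(a)]);ey=np.array([-ex[1],ex[0]])
d=P[:,:2]-[.5051,-.0181]
print(m.sum(),"x",np.percentile(d@ex,[5,50,95])*1e3,"y",np.percentile(d@ey,[5,50,95])*1e3,"z",np.percentile(P[:,2],[3,50,97]))
s=np.array([.5045,-.0205])-[.5051,-.0181];print("stone in tongs axes",s@ex,s@ey)
```

```text
84 x [-8.0627 -0.3278  7.3502] y [23.4117 25.3926 26.7714] z [0.098  0.1075 0.1177]
stone in tongs axes -0.0016961885838364089 -0.0018008176720765176
```

```bash
python3 -m inch '[[0.017,-0.018,0.1,0,146],[0.017,-0.018,0.2,0,146],[0.017,-0.018,0.3,0,146],[0.017,-0.018,0.4,0,146],[0.017,-0.018,0.5,0,146]]'
python3 -m inch '[[0,0,0.08,0,146],[0,0,0.16,0,146],[0,0,0.24,0,146],[0,0,0.3,0,146],[0,0,0.35,0,146]]'
python3 -m inch '[[0,0,0,0,146],[0,0,0,0,146],[0,0,0,0,146],[0,0,0,0,146],[0,0,0,0,146]]'
python3 - <<'E'
from h import *
from rig import read_camera
p,d=read_camera("side");cv2.imwrite("pics/side4.png",p[:,:,::-1]);np.save("pics/side4.npy",d)
go([.5045,-.0205,.1068])
cv2.imwrite("pics/c5.png",cv2.resize(p[250:350,320:450,::-1],None,fx=4,fy=4))
E
```

```text
t: 8.3
ee_pos: [0.5042, -0.0212, 0.1405]
orientation: [-0.0, -0.252, 0.968, 0.0]
force: [0.6, 0.7, -0.6]
gripper_width: 0.039
grip_force: 4.8
t: 8.8
ee_pos: [0.5044, -0.0212, 0.1062]
orientation: [-0.0, -0.252, 0.968, 0.0]
force: [0.4, 0.9, -1.1]
gripper_width: 0.0393
grip_force: 4.8
t: 9.3
ee_pos: [0.5047, -0.0213, 0.107]
orientation: [0.0, -0.252, 0.968, -0.0]
force: [0.6, -0.1, -2.0]
gripper_width: 0.0389
grip_force: 4.8
t 9.35 tcp [ 0.5046 -0.0212  0.1069] tooly 119.23 tilt z [ 5.e-04 -0.e+00 -1.e+00] shift [-0.0023  0.007   0.0014] roll None w 0.03899882544067053 gf 4.832977205514908 F [-0.5 -0.2 -0.2]
```

View pics/c5.png

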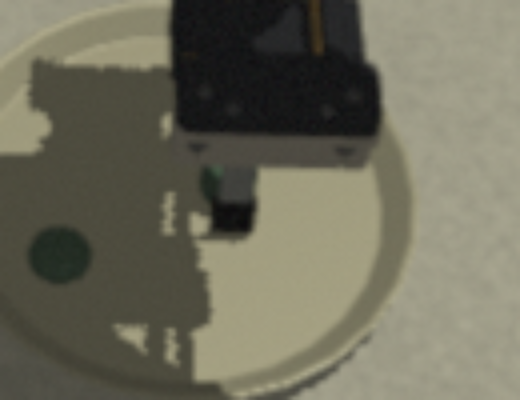

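Run:
```python
from h import *
np.set_printoptions(precision=2,suppress=True)
K,T=cam("side")
def pr(p):
    c=T[:3,:3]@p+T[:3,3];q=K@c;return q[:2]/q[2]
a=np.radians(29.23);ex=np.array([np.cos(a),np.sin(a),0]);ey=np.array([-ex[1],ex[0],0]);c=np.array([.5046,-.0212,0])
for e in(-.01,0,.01): print("paddle",pr(c+e*ex+.025*ey+[0,0,.021]))
for dx in(-.003,0,.003): print("stone dx",dx,"centre",pr(c+dx*ex+[0,0,.024]))
I=cv2.imread("pics/side4.png").astype(int)
for v in(293,295,297,299,301,304,306):print(v,[tuple(x) for x in I[v,366:386:1,1:]-0][::1] if v in(295,297) else np.array([I[v,366:388].max(1)]), (I[v,366:386,1]-I[v,366:386,2]))
```

```text
paddle [383.01 304.22]
paddle [377.42 304.05]
paddle [371.83 303.89]
stone dx -0.003 centre [378.66 291.57]
stone dx 0 centre [377.01 291.52]
stone dx 0.003 centre [375.36 291.48]
293 [[ 77  78  76  71  53  39  45  63  80  75  66  66  66  64  66  65  63  63
  113 160 162 159]] [-1 -2 -3 -1  4  7 11 14 18 12  1  0  0  1  1  1  0  1 -2 -5]
295 [(np.int64(75), np.int64(78)), (np.int64(77), np.int64(78)), (np.int64(75), np.int64(77)), (np.int64(66), np.int64(66)), (np.int64(46), np.int64(40)), (np.int64(38), np.int64(31)), (np.int64(41), np.int64(34)), (np.int64(40), np.int64(33)), (np.int64(46), np.int64(39)), (np.int64(55), np.int64(53)), (np.int64(66), np.int64(65)), (np.int64(66), np.int64(66)), (np.int64(64), np.int64(64)), (np.int64(63), np.int64(63)), (np.int64(63), np.int64(63)), (np.int64(64), np.int64(64)), (np.int64(64), np.int64(63)), (np.int64(82), np.int64(80)), (np.int64(125), np.int64(126)), (np.int64(155), np.int64(159))] [-3 -1 -2  0  6  7  7  7  7  2  1  0  0  0  0  0  1  2 -1 -4]
297 [(np.int64(75), np.int64(77)), (np.int64(73), np.int64(76)), (np.int64(75), np.int64(
[... 521 characters left out ...]
-2 -3 -3 -1  3  8  8  7  6  2 -2  1  0  1  1  0  1  1 -2 -4]
299 [[ 79  78  78  77  68  50  37  26  39  58  67  64  66  68  66  63  58  74
  126 160 161 160]] [-3 -2 -3 -1 -1  4  8  1  1  0  1  0  1  1  2  0  1 -1 -3 -5]
301 [[ 78  76  77  78  76  76  58  23  19  23  25  19  21  25  27  27  23  50
  115 162 162 161]] [-2 -1 -3 -3 -1 -1  0 -2  0  0 -3  0 -2  2  0  0  0 -2 -3 -5]
304 [[ 79 122 162 154 141 128  92  32  16  18  17  19  24  20  18  16  30  86
  140 162 160 160]] [-2 -3 -4 -3 -5 -4 -2  1 -1  2  0 -3  2  0 -1  4 -2 -2 -3 -4]
306 [[ 80 122 160 164 163 144  92  34  16  20  19  18  19  19  13  15  35 104
  154 163 161 162]] [-2 -4 -4 -4 -4 -3 -3 -2  0 -4  2  0  0 -2 -3 -2  1 -3 -4 -5]
```

The stone's left edge is at column 369.7, where a centred stone should put it, so it is aligned within 1 mm. I'll close.

```bash
python3 -m inch '[[0,0,0,0,150],[0,0,0,0,154],[0,0,0,0,158],[0,0,0,0,162],[0,0,0,0,166]]' 45
python3 -m inch '[[0,0,0,0,172],[0,0,0,0,180],[0,0,0,0,190],[0,0,0,0,200],[0,0,0,0,200]]' 45
python3 -m inch '[[0,0,0,0,200],[0,0,0,0,200],[0,0,0,0,200],[0,0,0,0,200],[0,0,0,0,200]]' 45
```

```text
t: 9.85
ee_pos: [0.5045, -0.0212, 0.1067]
orientation: [-0.0, -0.252, 0.968, 0.0]
force: [-0.1, 0.8, -1.4]
gripper_width: 0.0329
grip_force: 45.0
t: 10.35
ee_pos: [0.5045, -0.0212, 0.1067]
orientation: [-0.0, -0.252, 0.968, 0.0]
force: [-0.0, -0.1, -0.5]
gripper_width: 0.0332
grip_force: 45.0
t: 10.85
ee_pos: [0.5045, -0.0212, 0.1067]
orientation: [0.0, -0.252, 0.968, 0.0]
force: [-0.5, -0.4, -0.5]
gripper_width: 0.0329
grip_force: 45.0
```

```bash
python3 -m inch '[[0,0,-0.03,0,200],[0,0,-0.08,0,200],[0,0,-0.15,0,200],[0,0,-0.23,0,200],[0,0,-0.32,0,200]]' 
python3 -m inch '[[0,0,-0.1,0,200],[0,0,-0.22,0,200],[0,0,-0.36,0,200],[0,0,-0.48,0,200],[0,0,-0.56,0,200]]' 
python3 -m inch '[[0,0,0,0,200],[0,0,0,0,200],[0,0,0,0,200],[0,0,0,0,200],[0,0,0,0,200]]'
python3 - <<'E'
from h import *
from rig import read_camera
p,d=read_camera("side");cv2.imwrite("pics/side5.png",p[:,:,::-1]);np.save("pics/side5.npy",d)
go([.4818,-.2885,.1947])
cv2.imwrite("pics/c6.png",cv2.resize(p[210:350,300:480,::-1],None,fx=4,fy=4))
E
```

```text
t: 11.35
ee_pos: [0.5046, -0.0212, 0.1396]
orientation: [0.0, -0.252, 0.968, -0.0]
force: [0.3, -0.4, -0.6]
gripper_width: 0.0332
grip_force: 45.0
t: 11.85
ee_pos: [0.5051, -0.0212, 0.1963]
orientation: [0.001, -0.252, 0.968, -0.0]
force: [0.6, -0.8, -1.9]
gripper_width: 0.0328
grip_force: 45.0
t: 12.35
ee_pos: [0.5041, -0.0212, 0.1942]
orientation: [-0.001, -0.252, 0.968, 0.0]
force: [0.3, -0.4, -1.3]
gripper_width: 0.0332
grip_force: 45.0
t 12.4 tcp [ 0.5042 -0.0212  0.1943] tooly 119.24 tilt z [-9.e-04  1.e-04 -1.e+00] shift [ 1.5014 -2.2232 -0.0044] roll None w 0.032994093918110756 gf 44.99955475330353 F [-0.4 -0.3 -1.1]
```

View pics/c6.png

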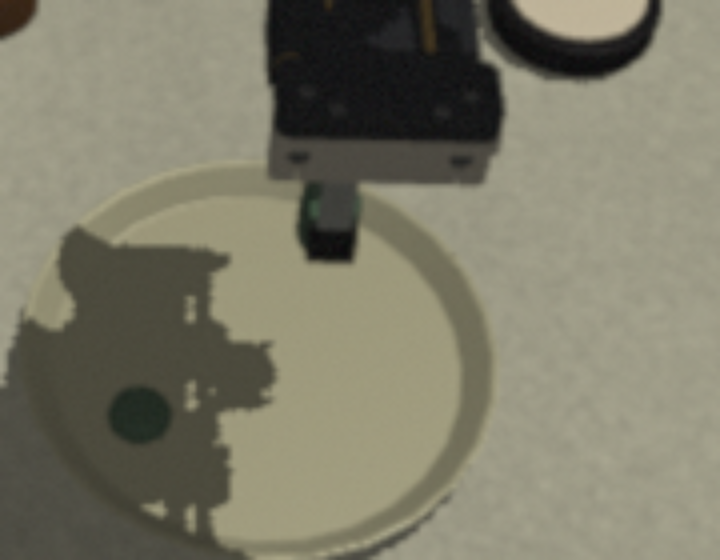

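The stone has left the dish and sits between the paddles at crop (318,215). I'll carry it to the light.

```bash
python3 -m inch '[[0.03,-0.045,0,0,200],[0.1,-0.15,0,0,200],[0.2,-0.3,0,0,200],[0.32,-0.47,0,0,200],[0.44,-0.65,0,0,200]]' >/dev/null
python3 -m inch '[[0.12,-0.18,0,0,200],[0.24,-0.36,0,0,200],[0.36,-0.54,0,0,200],[0.48,-0.71,0,0,200],[0.6,-0.89,0,0,200]]' >/dev/null
python3 -m inch '[[0.12,-0.18,0,0,200],[0.24,-0.36,0,0,200],[0.34,-0.51,0,0,200],[0.42,-0.62,0,0,200],[0.46,-0.68,0,0,200]]' >/dev/null
python3 -m inch '[[0,0,0,0,200],[0,0,0,0,200],[0,0,0,0,200],[0,0,0,0,200],[0,0,0,0,200]]'
python3 - <<'E'
from h import *
from rig import read_camera
np.set_printoptions(precision=4,suppress=True)
p,d=read_camera("side");cv2.imwrite("pics/side6.png",p[:,:,::-1]);np.save("pics/side6.npy",d)
go([.4818,-.2885,.1947])
K,T=cam("side");c=K@(T[:3,:3]@[.4818,-.2885,.107]+T[:3,3]);u,v=(c[:2]/c[2]).astype(int);print(u,v)
cv2.imwrite("pics/c7.png",cv2.resize(p[v-50:v+60,u-70:u+70,::-1],None,fx=5,fy=5))
E
```

```text
t: 14.4
ee_pos: [0.4822, -0.2875, 0.1948]
orientation: [0.0, -0.253, 0.967, 0.0]
force: [-0.3, -1.1, -1.2]
gripper_width: 0.0333
grip_force: 45.0
t 14.45 tcp [ 0.4822 -0.2877  0.1948] tooly 119.29 tilt z [ 0.0001  0.0001 -1.    ] shift [ 0.0076 -0.0053  0.0008] roll None w 0.032926690032326095 gf 44.99938488006592 F [-0.9 -0.2 -1.5]
452 176
```

View pics/c7.png

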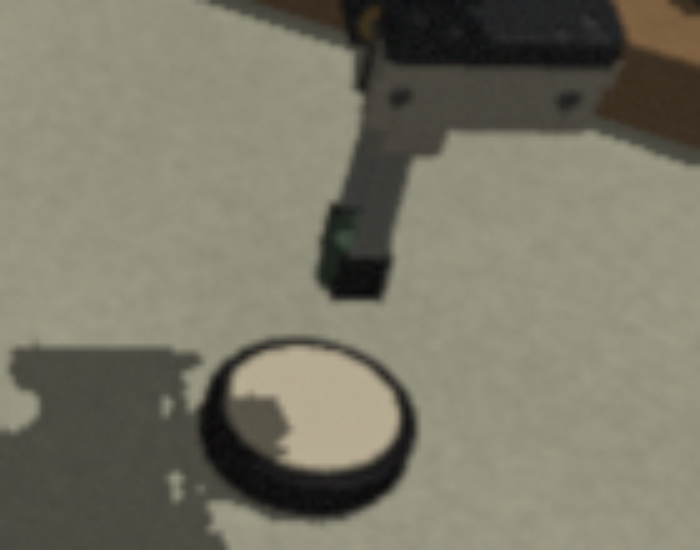

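The stone, at crop (335,250), is still clamped, within 1 mm of the light's centre. The jaw bottoms are about 78 mm above the glass, and everything is at rest.

```bash
python3 -c "
from rig import bot
print(bot.finish_job())"
```

```text
the job is handed in; nothing more can be done
None
```

The job is handed in at about 14.5 s: the tongs hold the barrel stone centred over the inspection light to within about 1 mm, jaw bottoms about 8 cm above its glass, still closed with a 45 N squeeze.

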